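# Stopper the flask and lock it in its carrier

### The arm

A 6-joint arm with a two-finger parallel gripper is mounted at the origin on the work surface. World frame = base frame: x ahead of the robot, y to its left, z up, the work surface at z = 0. Lengths are in m, angles in rad, forces in N, time in s.
With the tool pointing down it reaches from about 0.35 to 0.775 m from the base axis. Payload 5.5 kg.
Tool frame: the origin (TCP) lies between the finger pads; the fingertips stand 22 mm ahead of it and the grasp point (between the pads) lies 3 mm ahead of it; z points along the fingers, y is the line along which they close (so a half turn about z gives the same grasp; the last joint's range is limited). The gripper opens to 85 mm and grips with 20 to 120 N. Pads are 22 mm wide; open, the fingers measure 114 mm over their backs; the gripper's body (76 mm by 85 mm) begins 54 mm behind the grasp point. The pads swing forward as they close: fully open they stand 13 mm farther back than shut.
Start: joints at [1, 0.313, 0.046, 1.304, 0, 1.431], TCP at [0.24, 0.522, 0.253] pointing down, gripper open.
Joint ranges: [-2.76, 2.76], [-0.86, 1.69], [-1.03, 1.26], [-2.2, 2.34], [-1.47, 1.5], [-3.14, 3.14]. Speed limits (rad/s): [2.57, 2.57, 3.14, 3.14, 3.14, 3.14].

### API

Orientations are given as a unit quaternion [w, x, y, z].
In Python, from workcell import env, optics, ticket, readout gives the robot as it stands (env), with the cameras (optics), the job (ticket) and the readings (readout).
- The arm moves only by the shell command python3 nudge.py 'ROWS' [OPENING] [FORCE]. ROWS is a JSON list of rows, 1 to 8 of them, each written [[dx, dy, dz], [rx, ry, rz]]: dx, dy, dz in units of 50 mm, then a rotation vector rx, ry, rz in units of 0.25 rad; each row is the pose to reach, as a shift and turn from the pose commanded when the command began, along the tool's axes at that moment; what a row does not reach only later rows make up. A row lasts 1/8 s, in which the tool goes at most 0.0625 m and 0.188 rad, less where a joint would pass 70% of its speed; a pose out of reach is approached as far as the arm can. OPENING is the finger opening in m, set as the command begins (- or left out keeps the last). The fingers move at their own pace and stop on an object; FORCE is the grip in N (left out, the last holds). Time passes only in rows, so rows that do not move let the fingers close. It prints the time, the measured TCP pose, the force, the opening and the grip force at its end. Input that does not fit is refused with a message, and nothing moves.
- readout.get_state(): the state, without advancing time (a new reading comes with each control period).
- optics.read_camera(name): name is "scene" or "top"; returns a dict with "image" (480x640x3 uint8, red, green, blue), "K" (3x3 intrinsics, pixels), "R" (3x3) and "t" (3): a world point X has camera coordinates R X + t. Camera axes: x right, y down, z forward; pixel columns grow to the right and rows downward; lengths in m; the calibration is good to about 2 mm. A picture is of the moment at which its call begins. There is no depth.
- ticket.hand_in(): hands the job in; it is judged then, once.
The state is a dict: "clock": time; "joint_pos": joint angles; "qvel": joint speeds; "tau": joint torques, N m; "tcp_pos": TCP position; "orientation": TCP orientation; "wrist_force": force on the tool from outside, world axes, zero at the start; "ft_torque": the same for the moment, N m; "finger_gap": finger opening in m; "grip_force": force on a finger pad.
Only numpy, scipy, OpenCV 4.12 (cv2) and the standard library are available. Lean on these libraries where they do the work, as an engineer would, in place of code of your own. Each camera call takes 0.05 s, during which the arm holds its last target. There are 200 camera calls.

### The job

Get the flask ready for carrying. Put the black rubber stopper upright into the neck of the flask, gently, until its flange sits flat on the rim, and let go of it; then swing the carrier's keeper bar over it until the bar clicks home in its catch. Leave the flask standing in its carrier and the other things on the bench where they are.

Things in the scene. Friction and masses are not known exactly. Their poses are not given: they have to be found in the camera images.
- stopper: black rubber stopper standing on the bench on its narrow end, 67 mm tall, 60 g. From below: tapered plug 25 mm long (24 mm diameter at the foot, 29 mm at its top), flange 42 mm diameter, 6 mm thick, then a plain round head 28 mm diameter, 36 mm tall (31 to 67 mm above the foot) to hold it by. Origin: centre of its foot, z up its axis.
- stopper_shoulder (a point): centre of the underside of the stopper's flange, 25 mm above its foot; it comes to the height of the flask's rim when the stopper is home
- flask: clear conical glass flask, 105 mm tall, 76 mm diameter at the base, 220 g; straight neck (top 30 mm) 38 mm outside, 32 mm inside diameter. Loose, but standing in the square pocket in the middle of the carrier with 1.5 mm play each way, its underside 12 mm above the bench. Origin: centre of its underside.
- flask_rim (a point): centre of the flask's mouth, at rim height (117 mm above the bench); z up
- carrier: black carrier fixed to the bench, yaw varies: base 130 (x) x 250 (y) x 12 mm, in its middle a pocket 79 mm square (walls 7 mm, up to 40 mm high). Steel hinge post, 20 mm diameter, at y = -85 mm; aluminium catch post, 36 mm wide, at y 103 to 121 mm with a catch shelf inwards to y 77; both with fittings end 179 mm above the bench. Origin: under the centre, z up.
- keeper (a joint): angle (rad) of the steel keeper bar about its vertical hinge. 0: shut, bar along the carrier's +y above the flask, its end against a stop in the catch. It grows to 2.0 as it opens, anticlockwise from above, to the carrier's -x side; starts at 1.15 to 1.75, stays where left. At about 0.13 its end meets a spring ball (a few N at the knob to pass); past the crest at 0.06 the ball drives it to 0.
- keeper_hinge (a point): on the hinge axis, at the height of the bar's upper face (175 mm above the bench). The bar is 16 mm wide, 12 mm thick (underside at 163 mm, so 4 mm above a stopper that is fully home) and 173 mm long from the hinge axis to its round end.
- keeper_knob (a point): on the axis of the bar's upright black knob (18 mm diameter, 45 mm tall, 130 mm from the hinge axis), 24 mm above the bar's upper face and 21 mm below the knob's top (199 and 220 mm above the bench)
- bottle: amber glass bottle, 52 mm diameter, 105 mm tall, white cap; standing on the bench near the stopper (the two may trade places). Origin: centre of its underside.
- beaker: open straight glass beaker, 72 mm diameter, 95 mm tall, on the bench. Origin: centre of its underside.
- dish: shallow open glass dish, 88 mm diameter, 16 mm tall, on the bench in front of the carrier. Origin: centre of its underside.
- forceps: steel forceps lying on the bench, 140 mm long along their x, up to 12 mm wide and 8 mm high. Origin: underside, middle.

How it is judged:
By the outcome, as a careful person would: the job done as asked, in the order asked, and still so for the second after the job is handed in, with the robot touching nothing.
It also fails if it takes over 61 s, if anything falls off the work surface, if the arm or the gripper's body presses on something with over 40 N, if the wrist force passes 120 N, or if a joint passes its speed limit or range.

## Working session

There is one attempt and no reset: what is moved stays moved. The work goes in short steps, Python scripts to look and compute and a shell command to move; the robot and the scene stay as the last step left them, time stands still between calls to the robot, and variables do not carry over. Pictures are saved under pics/ and viewed, at most 10 in all, crops included, and the job is handed in when it is done.

```bash
ls; mkdir -p pics; python3 - <<'E'
from workcell import env, optics, ticket, readout
import cv2,numpy as np
for n in("scene","top"):
    r=optics.read_camera(n);cv2.imwrite(f"pics/{n}0.png",r["image"][:,:,::-1]);print(n,r["K"].tolist(),np.round(r["R"],4).tolist(),np.round(r["t"],4).tolist())
s=readout.get_state();print(s)
E
```

```text
nudge.py
pics
workcell.py
scene [[519.7138379197096, 0.0, 311.06559772240973], [0.0, 519.7138379197096, 240.7237969512337], [0.0, 0.0, 1.0]] [[0.8155, 0.5787, -0.0102], [0.3068, -0.447, -0.8403], [-0.4908, 0.6821, -0.5421]] [-0.4572, -0.0253, 1.4413]
top [[479.7813446519994, 0.0, 324.6498457506381], [0.0, 479.7813446519994, 235.19886851810014], [0.0, 0.0, 1.0]] [[-0.0099, -0.9999, -0.0093], [-0.9807, 0.0115, -0.1951], [0.1951, 0.0072, -0.9807]] [0.0371, 0.5373, 0.9905]
{'clock': 0.1, 'joint_pos': array([1.00038017e+00, 3.13943697e-01, 4.50783029e-02, 1.30360849e+00,
       9.76233442e-07, 1.43117787e+00]), 'qvel': array([ 8.59216983e-04, -2.54616059e-03,  3.36887672e-03, -1.06957887e-03,
       -1.46084409e-03, -6.50301411e-05]), 'tau': array([ 2.37917528e-03, -4.81724596e+01,  2.99244618e+01,  1.27082635e-02,
       -1.71669194e-04,  2.07454133e-05]), 'tcp_pos': array([0.23990164, 0.52209077, 0.25248171]), 'orientation': array([-2.92022703e-04,  2.13737001e-01,  9.76890880e-01, -7.86303232e-04]), 'wrist_force': array([-0.10837678, -0.3682467 ,  0.47660033]), 'ft_torque': array([0.00993539, 0.04013465, 0.0286586 ]), 'grip_force': 0.0, 'finger_gap': 0.08523070408229855}
```

View pics/scene0.png

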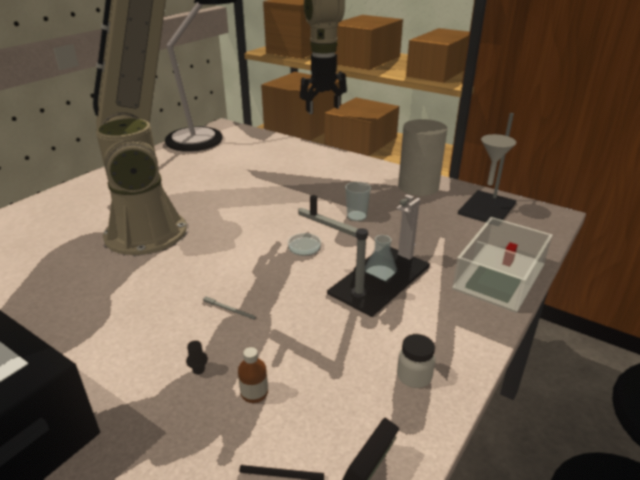

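View pics/top0.png

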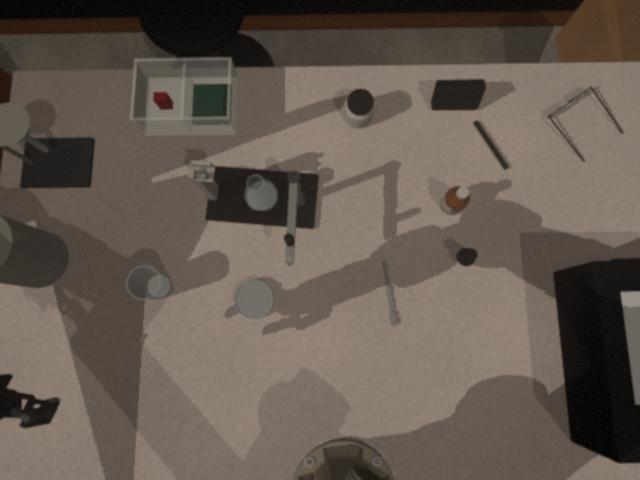

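The stopper is at scene (197,357) / top (466,256), with the bottle next to it at scene (253,377). The carrier is at top (262,197), with the bar open and its knob at top (289,240) / scene (313,204). Next I'll zoom in on these.

```bash
python3 - <<'E'
import cv2,numpy as np
s=cv2.imread("pics/scene0.png");t=cv2.imread("pics/top0.png")
def c(im,x,y,w,h,k): return cv2.resize(np.clip(im[y:y+h,x:x+w]*1.6,0,255).astype(np.uint8),(w*k,h*k),interpolation=cv2.INTER_CUBIC)
a=c(s,290,180,150,140,3)   # 450x420
b=c(t,190,150,140,125,3)[:, :350]
b=c(t,190,150,140,120,2)
b=cv2.resize(b,(350,300))  # 2.5x
d=c(t,435,180,50,90,3);e=c(s,180,335,60,55,3)
o=np.zeros((600,800,3),np.uint8)
o[:420,:450]=a;o[:300,450:]=b;o[300:570,450:600]=d;o[300:465,610:790]=e
cv2.imwrite("pics/z1.png",o)
E
```

```text
(no output)
```

View pics/z1.png

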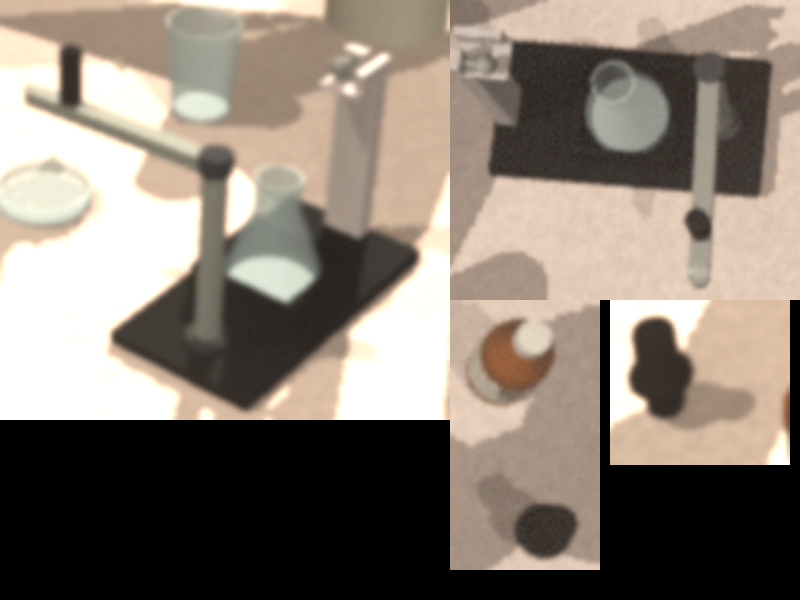

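The crop shows the flask rim centred at scene (383,239) / top (255,182), and the hinge cap at scene (362,232) / top (294,177). The knob is at scene (313,197–213) / top (289,240). The stopper stands upright and clear of the bottle. Triangulating now.

```bash
cat > h.py <<'E'
from workcell import env, optics, ticket, readout
import cv2,numpy as np
from scipy.spatial.transform import Rotation as Ro
def cams():
    return {n:optics.read_camera(n) for n in("scene","top")}
def proj(c,X): p=c["K"]@(c["R"]@np.array(X)+c["t"]); return p[:2]/p[2]
def ray(c,p):
    return -c["R"].T@c["t"], c["R"].T@np.linalg.solve(c["K"],[p[0],p[1],1.])
def onz(c,p,z):
    o,d=ray(c,p); return o+d*(z-o[2])/d[2]
def tri(C,ps,pt):
    P=[C[n]["K"]@np.c_[C[n]["R"],C[n]["t"]] for n in("scene","top")]
    X=cv2.triangulatePoints(P[0],P[1],np.array(ps,float),np.array(pt,float)).ravel();X=X[:3]/X[3]
    return X, np.round([proj(C["scene"],X)-ps,proj(C["top"],X)-pt],1).tolist()
def intool(v):  # world vector -> tool axes
    w,x,y,z=readout.get_state()["orientation"]; return Ro.from_quat([x,y,z,w]).inv().apply(v)
def blob(c,x,y,w,h,th):
    g=cv2.cvtColor(c["image"],cv2.COLOR_RGB2GRAY)[y:y+h,x:x+w]
    m=(g<th).astype(np.uint8);n,l,s,ce=cv2.connectedComponentsWithStats(m)
    i=1+np.argmax(s[1:,4]);return (l==i),np.array([x,y]),ce[i]+[x,y],s[i]
E
python3 - <<'E'
from h import *
np.set_printoptions(precision=4,suppress=True)
C=cams()
for n,a,b in[("rim",(383,239.3),(255.2,182.4)),("hinge",(362.3,231.7),(293.6,176.8)),("knobtop",(313,197.5),(289,238.5)),("barend",(300.7,212),(289.6,260)),("stop",(197,359.3),(467,256.7))]: print(n,*tri(C,a,b))
for n,cr in[("s",[(113,337),(247,408),(418,254)])]:
    for p in cr: print("corner s",onz(C["scene"],(290+p[0]/3,180+p[1]/3),.012))
for p in[(490,175),(770,62),(764,195)]: print("corner t",onz(C["top"],(190+(p[0]-450)/2.5,150+p[1]/2.5),.012))
for n,b in(("scene",(180,335,40,45)),("top",(450,240,32,32))):
    g=cv2.cvtColor(C[n]["image"],cv2.COLOR_RGB2GRAY)
    m,o,c,s=blob(C[n],*b,50); print(n,c,s)
    for r in range(m.shape[0]):
        x=np.where(m[r])[0]
        if len(x): print(r+o[1],x.min()+o[0],x.max()+o[0],end="; ")
    print()
E
```

```text
rim [0.6395 0.1749 0.1144] [[0.2, -0.1], [0.1, 0.2]]
hinge [0.6313 0.0904 0.1749] [[-0.1, 0.0], [-0.1, -0.1]]
knobtop [0.5003 0.0956 0.2149] [[-0.1, 0.0], [-0.1, -0.1]]
barend [0.4663 0.0971 0.167 ] [[0.5, -0.1], [0.5, 0.6]]
stop [ 0.4914 -0.2804  0.0288] [[-0.6, 0.0], [-0.4, -0.4]]
corner s [0.5721 0.0496 0.012 ]
corner s [0.6964 0.0366 0.012 ]
corner s [0.7168 0.2814 0.012 ]
corner t [0.5844 0.302  0.012 ]
corner t [0.6889 0.0456 0.012 ]
corner t [0.5627 0.052  0.012 ]
scene [196.3677 357.7705] [  7   7  20  32 427]
342 192 197; 343 191 198; 344 190 199; 345 189 199; 346 189 199; 347 189 200; 348 189 200; 349 189 200; 350 189 200; 351 189 201; 352 189 201; 353 190 203; 354 190 204; 355 190 205; 356 189 205; 357 189 206; 358 188 206; 359 188 206; 360 188 206; 361 187 205; 362 188 205; 363 188 205; 364 188 204; 365 189 204; 366 191 204; 367 192 204; 368 193 203; 369 193 203; 370 194 203; 371 194 202; 372 194 202; 373 196 200; 
top [466.2192 255.95  ] [  7   8  20  17 260]
248 464 466; 249 461 472; 250 460 474; 251 459 475; 252 458 475; 253 458 476; 254 457 476; 255 457 476; 256 457 475; 257 457 475; 258 457 474; 259 457 474; 260 458 473; 261 459 473; 262 460 472; 263 461 471; 264 463 469;
```

```bash
python3 - <<'E'
from h import *
np.set_printoptions(precision=4,suppress=True)
C=cams()
X=np.array([.4914,-.2804,0])
for z in(0,.028,.049,.067): print(z,proj(C["scene"],X+[0,0,z]),proj(C["top"],X+[0,0,z]))
for th in(60,75):
    m,o,c,s=blob(C["top"],450,240,32,32,th);print(th,c,s)
    m,o,c,s=blob(C["scene"],180,335,40,45,th);print(th,c,s)
im=cv2.cvtColor(C["top"]["image"],cv2.COLOR_RGB2GRAY);print(im[244:270:2,450:484])
print("bottle",onz(C["top"],(435+78/3,180+18),.105),onz(C["top"],(450,210),0.0))
print(intool([.4914-.24,-.2804-.522,.1-.253]))
E
```

```text
0 [198.3736 369.9348] [462.971  258.2685]
0.028 [196.5033 359.6031] [466.4466 256.3886]
0.049 [195.0626 351.6448] [469.1742 254.9133]
0.067 [193.8009 344.675 ] [471.5999 253.6013]
60 [466.1888 255.9371] [  6   8  21  18 286]
60 [196.3684 357.7346] [  7   7  20  32 456]
75 [465.9694 255.7217] [  5   6  23  20 327]
75 [196.5231 357.9618] [  7   6  21  34 497]
[[ 76  76  76  78  76  79  77  78  76  79  82  87  92  92  91  93  95  92
   94  93  95  93  96  95  92  93  92  93  93  92  92  92  94  93]
 [ 78  78  79  77  78  79  79  78  76  78  74  75  78  84  89  89  93  93
   94  96  94  94  94  92  95  93  93  94  93  93  92  93  95  95]
 [ 78  78  76  78  78  77  77  78  76  76  68  62  55  49  50  48  49  52
   54  59  61  61  69  79  85  90  91  91  94  95  95  96  94  94]
 [ 78  77  77  80  77  79  76  76  70  57  40  37  35  32  35  33  33  33
   31  34  34  35  37  35  45  61  78  91  93  95  94  96  95  95]
 [ 76  77  78  78  78  78  73  61  44  33  30  34  35  34  30  29  35  32
   38  33  34  34  37  32  37  36  52  77  91  92  95  97  95  93]
 [ 78  76  75  75  77  73  63  44  
[... 478 characters left out ...]
3  37  37  49  77  89  93  92  92  91  93  95  96]
 [ 92  93  93  94  92  92  95  99  89  67  44  38  31  31  35  33  32  33
   33  37  34  33  42  52  77  91  96  94  94  93  92  91  95  96]
 [ 94  94  94  97  98 108 120 127 125 114  97  76  54  45  42  36  37  37
   39  44  51  69  87  95  97  99  96  95  95  95  94  94  94  95]
 [ 93  99 112 122 125 126 126 129 129 130 129 125 120 110 101  95  93  93
  101 110 120 122 128 128 128 129 125 117 111 110 102  99  97  97]
 [113 122 128 131 131 130 129 130 131 131 130 130 129 130 131 131 130 131
  130 127 128 130 130 129 127 131 132 132 131 130 127 126 127 126]]
bottle [ 0.6033 -0.255   0.105 ] [ 0.6041 -0.258   0.    ]
[-0.5635 -0.624   0.1533]
```

The manual's scale: shifts go in units of 50 mm and turns go in units of 0.25 rad. Converting my numbers, -0.23 m is -4.6, -0.03 m is -0.6.

```bash
python3 nudge.py '[[[-0.6,-0.6,-0.4],[0,0,0]],[[-1.4,-1.5,-0.6],[0,0,0]],[[-2.2,-2.4,-0.6],[0,0,0]],[[-3,-3.3,-0.6],[0,0,0]],[[-3.8,-4.2,-0.6],[0,0,0]],[[-4.6,-5.1,-0.6],[0,0,0]],[[-5.4,-6,-0.6],[0,0,0]],[[-6,-6.6,-0.6],[0,0,0]]]' 0.085 30 && python3 nudge.py '[[[-0.6,-0.6,0.4],[0,0,0]],[[-1.4,-1.6,1],[0,0,0]],[[-2.2,-2.4,1.6],[0,0,0]],[[-3,-3.4,2],[0,0,0]],[[-3.8,-4.2,2.2],[0,0,0]],[[-4.6,-5.2,2.2],[0,0,0]],[[-5.2,-5.8,2.2],[0,0,0]],[[-5.27,-5.88,2.2],[0,0,0]]]' && python3 - <<'E'
from h import *
s=readout.get_state();print(s["tcp_pos"],s["orientation"],s["clock"],s["joint_pos"],intool(np.array([.491,-.280,.058])-s["tcp_pos"]))
E
```

```text
clock: 1.3
tcp_pos: [0.3752, 0.0952, 0.2836]
orientation: [0.0, 0.215, 0.977, 0.0]
wrist_force: [1.1, 0.4, 0.2]
finger_gap: 0.0855
grip_force: 0.0
clock: 2.3
tcp_pos: [0.4923, -0.2834, 0.1727]
orientation: [0.0, 0.216, 0.976, -0.0]
wrist_force: [0.6, 0.1, 0.2]
finger_gap: 0.085
grip_force: 0.0
[ 0.49233482 -0.28342997  0.17266322] [ 4.35339509e-04  2.15576298e-01  9.76486841e-01 -3.45483940e-04] 2.3 [-6.63519211e-01  3.34534824e-01 -1.24486805e-01  1.11069107e+00
 -2.47543816e-04 -2.28955345e-01] [0.00276939 0.00260503 0.11465926]
```

Scaled: 0.114 m is 2.28, 0.105 m is 2.1.

```bash
python3 nudge.py '[[[0.056,0.052,0.6],[0,0,0]],[[0.056,0.052,1.2],[0,0,0]],[[0.056,0.052,1.8],[0,0,0]],[[0.056,0.052,2.1],[0,0,0]],[[0.056,0.052,2.28],[0,0,0]],[[0.056,0.052,2.28],[0,0,0]]]' && python3 nudge.py '[[[0,0,0],[0,0,0]],[[0,0,0],[0,0,0]],[[0,0,0],[0,0,0]],[[0,0,0],[0,0,0]],[[0,0,0],[0,0,0]],[[0,0,0],[0,0,0]]]' 0.015 40
```

```text
clock: 3.05
tcp_pos: [0.4902, -0.2761, 0.0593]
orientation: [-0.0, 0.214, 0.977, 0.0]
wrist_force: [-0.3, 0.2, 0.6]
finger_gap: 0.0854
grip_force: 0.0
clock: 3.8
tcp_pos: [0.4905, -0.2765, 0.0598]
orientation: [0.0, 0.214, 0.977, -0.0]
wrist_force: [-0.2, 0.1, 5.5]
finger_gap: 0.0265
grip_force: 39.3
```

Scaled: -0.06 m is -1.2, 0.05 m is 1, 0.6 rad is 2.4.

```bash
python3 nudge.py '[[[0,0,-0.4],[0,0,0]],[[0,0,-1.2],[0,0,0]],[[0,0.4,-2.2],[0,0,0.4]],[[0.2,1,-3.1],[0,0,1]],[[0.3,1.8,-3.9],[0,0,1.6]],[[0.4,2.6,-4.5],[0,0,2]],[[0.5,3.4,-4.7],[0,0,2.4]],[[0.5,3.6,-4.7],[0,0,2.4]]]' && python3 nudge.py '[[[0,0,0],[0,0,0]],[[0,0,0],[0,0,0]]]' && python3 - <<'E'
from h import *
C=cams();s=readout.get_state();p=s["tcp_pos"];print(p,s["orientation"],s["wrist_force"],s["finger_gap"])
o=np.zeros((480,800,3),np.uint8)
for i,n in enumerate(("scene","top")):
    cs=proj(C[n],p+[0,0,-.03]).round().astype(int);print(n,cs,proj(C[n],p+[0,0,-.058]),proj(C[n],p))
    a=C[n]["image"][cs[1]-48:cs[1]+48,cs[0]-40:cs[0]+40,::-1];o[:,i*400:i*400+400]=cv2.resize(np.clip(a*1.6,0,255).astype(np.uint8),(400,480),interpolation=cv2.INTER_CUBIC)
cv2.imwrite("pics/held.png",o)
E
```

```text
clock: 4.8
tcp_pos: [0.5432, -0.1003, 0.2949]
orientation: [0.001, 0.492, 0.871, 0.0]
wrist_force: [0.2, -0.2, -0.9]
finger_gap: 0.0267
grip_force: 39.5
clock: 5.05
tcp_pos: [0.542, -0.1031, 0.2932]
orientation: [-0.001, 0.493, 0.87, -0.0]
wrist_force: [-1.0, -0.7, -0.6]
finger_gap: 0.027
grip_force: 39.5
[ 0.54205903 -0.10332653  0.29351897] [-6.56841738e-04  4.93469880e-01  8.69762614e-01 -2.04321078e-04] [ 0.3122813  -0.42651896 -1.03304585] 0.026828563212158877
scene [269 222] [269.92075787 235.03223616] [268.22874904 208.05827217]
top [401 208] [398.38936941 212.19793519] [403.26212683 203.85738517]
```

View pics/held.png

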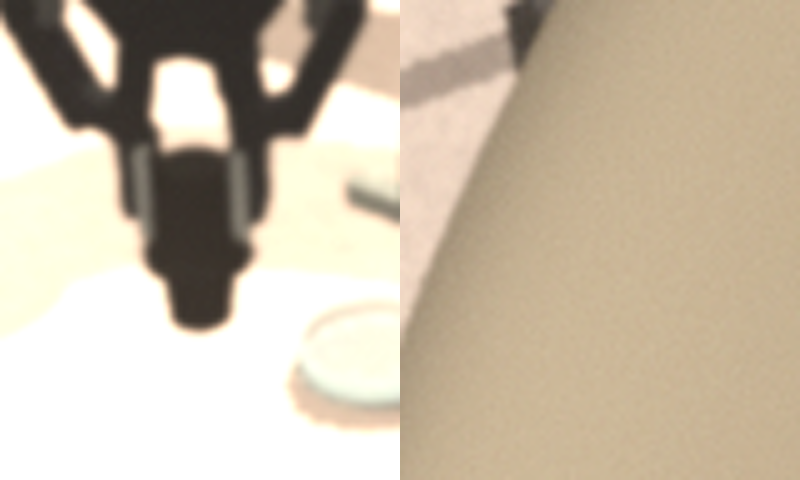

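The stopper hangs upright between the pads, with its foot centred at about scene (269,237) and its flange at (269,225). Both fit the tool axis. I'll carry it over the rim.

Scaled: 0.227 m is 4.54, 0.191 m is 3.82, 0.623 rad is 2.492.

```bash
python3 nudge.py '[[[0.4,0.4,0],[0,0,0.4]],[[1,1.2,0],[0,0,0.88]],[[1.7,2,0],[0,0,1.4]],[[2.4,2.8,0],[0,0,1.88]],[[3,3.6,0],[0,0,2.28]],[[3.5,4.2,0],[0,0,2.492]],[[3.82,4.54,0],[0,0,2.492]],[[3.82,4.54,0],[0,0,2.492]]]' && python3 nudge.py '[[[0,0,0.6],[0,0,0]],[[0,0,0.9],[0,0,0]],[[0,0,0.9],[0,0,0]]]' && python3 - <<'E'
from h import *
np.set_printoptions(precision=4,suppress=True)
C=cams();s=readout.get_state();p=s["tcp_pos"];print(p,s["orientation"],s["wrist_force"],s["joint_pos"])
print(onz(C["scene"],(383,239.3),.117),onz(C["top"],(255.2,182.4),.117))
c=C["scene"];print(proj(c,p+[0,0,-.058]),proj(c,[.639,.175,.117]))
x,y=345,175
cv2.imwrite("pics/hov.png",cv2.resize(np.clip(c["image"][y:y+100,x:x+80,::-1]*1.6,0,255).astype(np.uint8),None,fx=6,fy=6,interpolation=cv2.INTER_CUBIC))
E
```

```text
clock: 6.15
tcp_pos: [0.6393, 0.1789, 0.2932]
orientation: [-0.0, 0.735, 0.678, -0.0]
wrist_force: [-0.4, -0.2, 0.0]
finger_gap: 0.0268
grip_force: 39.6
clock: 6.52
tcp_pos: [0.6382, 0.1769, 0.2479]
orientation: [-0.001, 0.736, 0.677, -0.001]
wrist_force: [0.0, -0.0, -1.1]
finger_gap: 0.027
grip_force: 39.6
[0.6392 0.1775 0.25  ] [0.0001 0.7361 0.6768 0.0002] [ 0.7737  0.7445 -0.5846] [ 0.15    0.4936  0.3075  1.3842 -0.      1.8047]
[0.6412 0.1707 0.117 ] [0.639  0.1747 0.117 ]
[385.9266 209.0111] [383.0712 238.178 ]
```

View pics/hov.png

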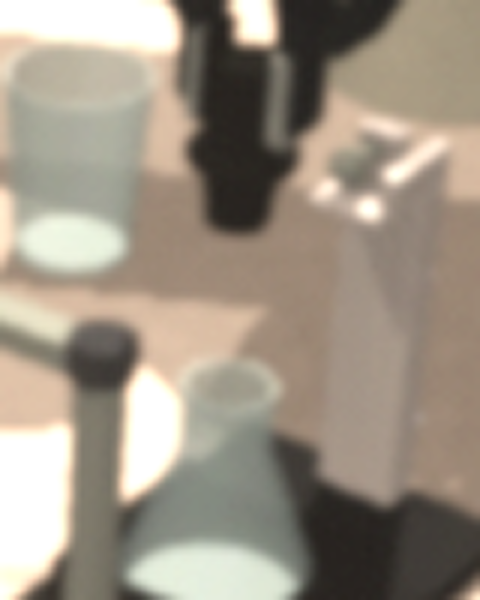

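The foot is at about scene (384.6,211) and the rim centre at (383.8,238.7), so they line up within about 2 mm. I'll shift 2 mm along the carrier's +y and lower to just inside the mouth.

Scaled: 0.002 m is 0.04, 0.081 m is 1.62.

```bash
python3 nudge.py '[[[0.04,0,0.4],[0,0,0]],[[0.04,0,0.9],[0,0,0]],[[0.04,0,1.3],[0,0,0]],[[0.04,0,1.44],[0,0,0]],[[0.04,0,1.5],[0,0,0]],[[0.04,0,1.56],[0,0,0]],[[0.04,0,1.62],[0,0,0]],[[0.04,0,1.62],[0,0,0]]]' && python3 - <<'E'
from h import *
np.set_printoptions(precision=4,suppress=True)
C=cams();s=readout.get_state();p=s["tcp_pos"];print(p,s["wrist_force"],s["ft_torque"])
x,y=345,175
c=C["scene"];cv2.imwrite("pics/in.png",cv2.resize(np.clip(c["image"][y:y+100,x:x+80,::-1]*1.8,0,255).astype(np.uint8),None,fx=6,fy=6,interpolation=cv2.INTER_CUBIC))
E
```

```text
clock: 7.62
tcp_pos: [0.6395, 0.1801, 0.1685]
orientation: [0.0, 0.736, 0.677, 0.0]
wrist_force: [0.8, -1.4, -0.3]
finger_gap: 0.0265
grip_force: 39.6
[0.6395 0.1802 0.1686] [ 0.1585 -0.5644 -0.1548] [-0.21   -0.141   0.0255]
```

View pics/in.png

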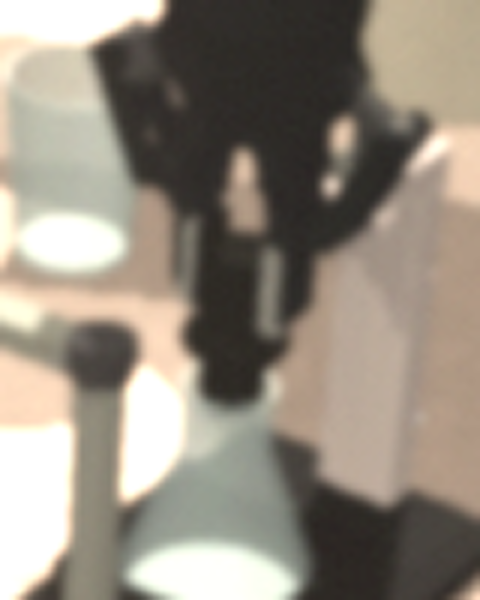

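The foot is inside the neck, with the plug at crop x 200–265 between rim edges 183 and 282, and the forces are near zero. A slight −y force suggests it sits a little too far out. I'll ease back 1.5 mm while lowering.

```bash
python3 nudge.py '[[[-0.03,0,0],[0,0,0]],[[-0.03,0,0.04],[0,0,0]],[[-0.03,0,0.08],[0,0,0]],[[-0.03,0,0.12],[0,0,0]],[[-0.03,0,0.16],[0,0,0]],[[-0.03,0,0.18],[0,0,0]],[[-0.03,0,0.2],[0,0,0]]]'
```

```text
clock: 8.6
tcp_pos: [0.6392, 0.1787, 0.1583]
orientation: [0.0, 0.736, 0.677, 0.0]
wrist_force: [0.6, -0.4, -0.2]
finger_gap: 0.0272
grip_force: 39.6
```

Scaled: 0.005 m is 0.1, 0.004 m is 0.08.

```bash
python3 nudge.py '[[[0,0,0.03],[0,0,0]],[[0,0,0.06],[0,0,0]],[[0,0,0.08],[0,0,0]],[[0,0,0.1],[0,0,0]],[[0,0,0.1],[0,0,0]]]'
```

```text
clock: 9.22
tcp_pos: [0.6391, 0.1787, 0.1532]
orientation: [-0.0, 0.736, 0.677, 0.0]
wrist_force: [0.2, -0.3, -0.1]
finger_gap: 0.0267
grip_force: 39.6
```

```bash
for i in 1 2; do python3 nudge.py '[[[0,0,0.01],[0,0,0]],[[0,0,0.02],[0,0,0]],[[0,0,0.02],[0,0,0]]]'|egrep 'tcp|force'; done
```

```text
tcp_pos: [0.6391, 0.1787, 0.1523]
wrist_force: [0.4, -0.9, 0.6]
grip_force: 39.6
tcp_pos: [0.6394, 0.1786, 0.152]
wrist_force: [-0.0, -2.2, 4.9]
grip_force: 40.0
```

Scaled: 0.001 m is 0.02, 0.0005 m is 0.01.

```bash
python3 nudge.py '[[[0,0,0.01],[0,0,0]],[[0,0,0.02],[0,0,0]],[[0,0,0.02],[0,0,0]]]'|egrep 'tcp|force'; python3 nudge.py '[[[0,0,-0.02],[0,0,0]],[[0,0,-0.02],[0,0,0]],[[0,0,-0.02],[0,0,0]]]' 0.034; python3 nudge.py '[[[0,0,0],[0,0,0]],[[0,0,0],[0,0,0]],[[0,0,0],[0,0,0]],[[0,0,0],[0,0,0]]]' 0.085
```

```text
tcp_pos: [0.6396, 0.1786, 0.152]
wrist_force: [-1.0, -2.6, 8.7]
grip_force: 40.6
clock: 10.72
tcp_pos: [0.6388, 0.1789, 0.1506]
orientation: [-0.0, 0.736, 0.677, -0.0]
wrist_force: [-0.7, -0.7, 0.5]
finger_gap: 0.0338
grip_force: 0.0
clock: 11.22
tcp_pos: [0.6392, 0.1788, 0.1513]
orientation: [-0.0, 0.736, 0.677, 0.0]
wrist_force: [-0.6, -0.9, 0.1]
finger_gap: 0.0852
grip_force: 0.0
```

Released. I'll lift off and look at the seating while turning the tool for the knob.

```bash
python3 nudge.py '[[[0,0,-0.4],[0,0,0]],[[0,0,-1.2],[0,0,0]],[[0,0,-2.2],[0,0,0]],[[-0.6,-0.4,-2.8],[0,0,-0.6]],[[-1.4,-0.9,-2.8],[0,0,-1.32]],[[-2.2,-1.4,-2.8],[0,0,-2.04]],[[-3,-1.9,-2.8],[0,0,-2.76]],[[-3.8,-2.4,-2.8],[0,0,-3.48]]]' && python3 - <<'E'
from h import *
s=readout.get_state();print(intool(np.array([.45,-.10,.27])-s["tcp_pos"]))
E
```

```text
clock: 12.22
tcp_pos: [0.5028, -0.0017, 0.2915]
orientation: [0.0, 0.379, 0.925, 0.0]
wrist_force: [1.0, -0.2, 0.2]
finger_gap: 0.085
grip_force: 0.0
[-0.03133915 -0.10707206  0.02150734]
```

```bash
python3 nudge.py '[[[-0.2,-0.6,0],[0,0,-0.72]],[[-0.4,-1.4,0],[0,0,-1.44]],[[-0.6,-2,0],[0,0,-2.16]],[[-0.6,-2.14,0],[0,0,-2.8]],[[-0.6,-2.14,0],[0,0,-2.948]],[[-0.6,-2.14,0],[0,0,-2.948]]]' 0.034 && python3 - <<'E'
from h import *
C=cams()
s=cv2.cvtColor(C["scene"]["image"],cv2.COLOR_RGB2BGR);t=cv2.cvtColor(C["top"]["image"],cv2.COLOR_RGB2BGR)
def c(im,x,y,w,h,k): return cv2.resize(np.clip(im[y:y+h,x:x+w]*1.6,0,255).astype(np.uint8),(int(w*k),int(h*k)),interpolation=cv2.INTER_CUBIC)
o=np.zeros((600,800,3),np.uint8)
o[:480,:480]=c(s,290,180,120,120,4);o[:500,480:]=c(t,215,155,80,125,4)
cv2.imwrite("pics/seat.png",o)
st=readout.get_state();print(st["tcp_pos"],st["orientation"])
E
```

```text
clock: 12.98
tcp_pos: [0.4497, -0.0974, 0.2914]
orientation: [0.0, 0.024, 1.0, 0.0]
wrist_force: [-0.7, 0.2, -0.1]
finger_gap: 0.0339
grip_force: 0.0
[ 0.4497549  -0.09718722  0.29130686] [1.01968434e-04 2.37893549e-02 9.99716985e-01 7.41893211e-05]
```

View pics/seat.png

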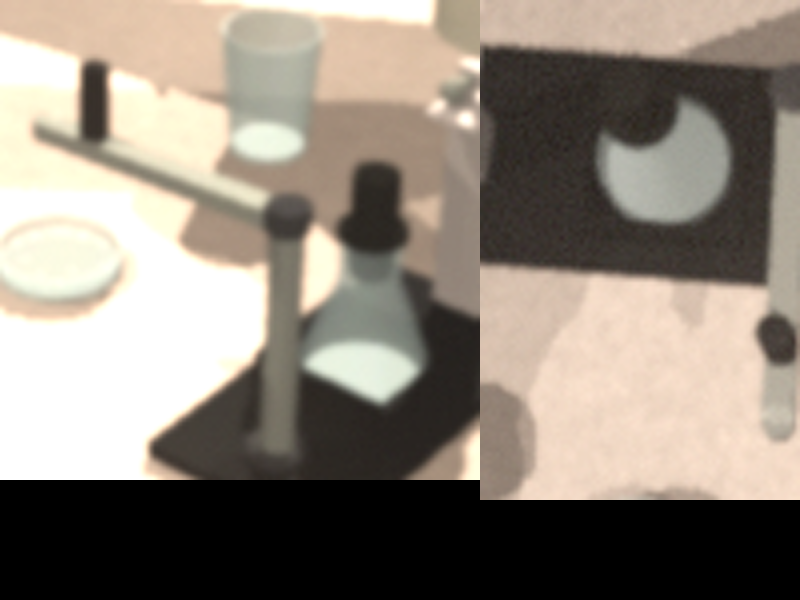

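The stopper is upright with its flange flat on the rim at crop (372,235). The knob hasn't moved, at scene (313.7,204) / top (289,240). Now I'll cage the knob loosely.

```bash
python3 nudge.py '[[[-0.2,0.8,0],[0,0,0]],[[-0.4,1.8,0],[0,0,0]],[[-0.6,2.8,0],[0,0,0]],[[-0.82,3.6,0],[0,0,0]],[[-0.82,3.9,0],[0,0,0]],[[-0.82,3.9,0.4],[0,0,0]],[[-0.82,3.9,0.9],[0,0,0]],[[-0.82,3.9,1.1],[0,0,0]]]' && python3 nudge.py '[[[0,0,0.2],[0,0,0]],[[0,0,0.4],[0,0,0]],[[0,0,0.6],[0,0,0]],[[0,0,0.6],[0,0,0]]]' && python3 - <<'E'
from h import *
s=readout.get_state();print(s["tcp_pos"],s["orientation"],s["wrist_force"])
p=s["tcp_pos"];H=np.array([.6315,.0904]);
v=p[:2]-H;r=np.hypot(*v);a0=np.arctan2(v[1],v[0]);print(r,a0)
# arc table: tool offsets for bar turned by -k*0.17
for k in range(0,11):
    a=a0-.17*k; q=H+.130*np.array([np.cos(a),np.sin(a)]); print(k,np.round(intool(np.r_[q-p[:2],0]),3),round(.17*k,2))
E
```

```text
clock: 14.08
tcp_pos: [0.4986, 0.0951, 0.2349]
orientation: [-0.001, 0.024, 1.0, -0.0]
wrist_force: [0.4, 0.5, -0.0]
finger_gap: 0.0342
grip_force: 0.0
clock: 14.58
tcp_pos: [0.4991, 0.0952, 0.2056]
orientation: [-0.001, 0.023, 1.0, 0.0]
wrist_force: [0.6, 0.5, -0.4]
finger_gap: 0.0343
grip_force: 0.0
[0.499066   0.09518149 0.20556612] [-6.75751650e-04  2.34850782e-02  9.99723959e-01  8.35023816e-06] [ 0.55029955  0.5212323  -0.43919514]
0.13252028733220503 3.105503664699047
0 [-0.003  0.    -0.   ] 0.0
1 [-0.004  0.022 -0.   ] 0.17
2 [-0.009  0.043 -0.   ] 0.34
3 [-0.018  0.064 -0.   ] 0.51
4 [-0.031  0.082 -0.   ] 0.68
5 [-0.046  0.098 -0.   ] 0.85
6 [-0.063  0.111 -0.   ] 1.02
7 [-0.083  0.122 -0.   ] 1.19
8 [-0.104  0.128 -0.   ] 1.36
9 [-0.126  0.131 -0.   ] 1.53
10 [-0.148  0.131 -0.   ] 1.7
```

Scaled: 0.082 m is 1.64, 0.073 m is 1.46, 0.17 rad is 0.68.

```bash
python3 nudge.py '[[[-0.06,0.22,0],[0,0,0.34]],[[-0.08,0.44,0],[0,0,0.68]],[[-0.12,0.66,0],[0,0,1.02]],[[-0.18,0.86,0],[0,0,1.36]],[[-0.26,1.08,0],[0,0,1.7]],[[-0.36,1.28,0],[0,0,2.04]],[[-0.48,1.46,0],[0,0,2.38]],[[-0.62,1.64,0],[0,0,2.72]]]' && python3 - <<'E'
from h import *
s=readout.get_state();print(s["tcp_pos"],s["orientation"],s["wrist_force"])
p=s["tcp_pos"];H=np.array([.6315,.0904]);
v=p[:2]-H;r=np.hypot(*v);a0=np.arctan2(v[1],v[0]);print(r,a0, a0-1.486)
for k in range(1,9):
    a=a0-.1*k; q=H+.130*np.array([np.cos(a),np.sin(a)]); print(k,np.round(intool(np.r_[q-p[:2],0]),3),round(.1*k,2))
E
```

```text
clock: 15.58
tcp_pos: [0.5344, 0.176, 0.2067]
orientation: [0.0, 0.357, 0.934, 0.0]
wrist_force: [-0.0, 1.0, 0.1]
finger_gap: 0.0342
grip_force: 0.3
[0.53444351 0.17602319 0.20668428] [8.76139410e-06 3.56715338e-01 9.34213127e-01 9.62053136e-06] [-0.045271    0.97696132  0.12143338]
0.1294267890027535 2.418699588067704 0.932699588067704
1 [0.    0.013 0.   ] 0.1
2 [-0.002  0.026  0.   ] 0.2
3 [-0.005  0.038  0.   ] 0.3
4 [-0.009  0.051  0.   ] 0.4
5 [-0.015  0.062  0.   ] 0.5
6 [-0.022  0.074  0.   ] 0.6
7 [-0.029  0.084  0.   ] 0.7
8 [-0.038  0.094  0.   ] 0.8
```

Scaled: 0.079 m is 1.58, 0.074 m is 1.48, 0.3 rad is 1.2.

```bash
python3 nudge.py '[[[0,0.26,0],[0,0,0.4]],[[-0.04,0.52,0],[0,0,0.8]],[[-0.1,0.76,0],[0,0,1.2]],[[-0.18,1.02,0],[0,0,1.6]],[[-0.3,1.24,0],[0,0,2]],[[-0.44,1.48,0],[0,0,2.4]],[[-0.5,1.58,0],[0,0,2.6]],[[-0.5,1.58,0],[0,0,2.6]]]' && python3 - <<'E'
from h import *
np.set_printoptions(precision=4,suppress=True)
C=cams();s=readout.get_state();print(s["tcp_pos"],s["orientation"],s["wrist_force"])
p=s["tcp_pos"];H=np.array([.6315,.0904]);
v=p[:2]-H;r=np.hypot(*v);a0=np.arctan2(v[1],v[0]);print(r,a0, a0-1.486)
for k in range(1,8):
    a=a0-.06*k; q=H+.130*np.array([np.cos(a),np.sin(a)]); print(k,np.round(intool(np.r_[q-p[:2],0]),3),round(.06*k,2))
c=C["scene"]
x,y=330,150
cv2.imwrite("pics/sw.png",cv2.resize(np.clip(c["image"][y:y+120,x:x+120,::-1]*1.8,0,255).astype(np.uint8),None,fx=5,fy=5,interpolation=cv2.INTER_CUBIC))
E
```

```text
clock: 16.58
tcp_pos: [0.606, 0.2182, 0.2064]
orientation: [0.0, 0.635, 0.772, 0.0]
wrist_force: [-0.7, 0.3, -0.2]
finger_gap: 0.0342
grip_force: 0.0
[0.6055 0.2181 0.2064] [-0.      0.6349  0.7726  0.    ] [ 1.1724 -0.4308 -0.2495]
0.13036207903362015 1.7719292049806716 0.28592920498067165
1 [-0.001  0.008  0.   ] 0.06
2 [-0.001  0.016  0.   ] 0.12
3 [-0.002  0.023  0.   ] 0.18
4 [-0.004  0.031  0.   ] 0.24
5 [-0.006  0.038  0.   ] 0.3
6 [-0.008  0.046  0.   ] 0.36
7 [-0.011  0.053  0.   ] 0.42
```

View pics/sw.png

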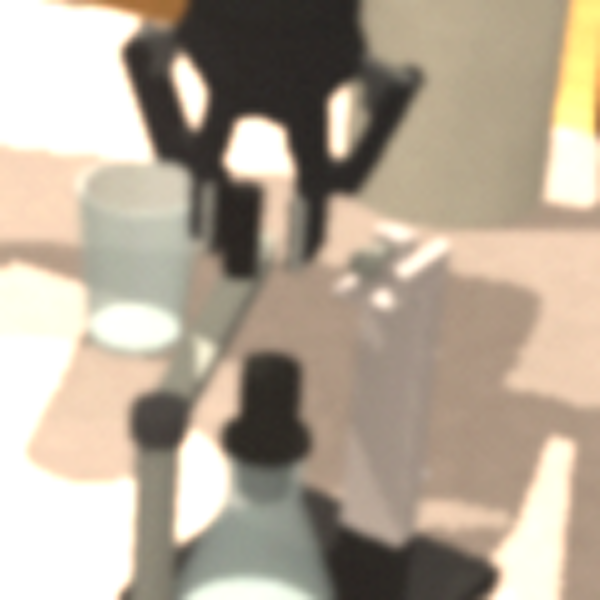

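The trailing finger is pushing the knob (crop (240,230)), and the bar is clear of the stopper and short of the catch. Now on through the detent.

```bash
python3 nudge.py '[[[-0.01,0.1,0],[0,0,0.16]],[[-0.02,0.2,0],[0,0,0.32]],[[-0.02,0.32,0],[0,0,0.48]],[[-0.04,0.4,0],[0,0,0.6]],[[-0.04,0.46,0],[0,0,0.72]],[[-0.06,0.54,0],[0,0,0.84]]]' && python3 nudge.py '[[[0,0.06,0],[0,0,0.08]],[[-0.02,0.12,0],[0,0,0.16]],[[-0.02,0.18,0],[0,0,0.28]],[[-0.04,0.24,0],[0,0,0.32]],[[-0.04,0.24,0],[0,0,0.32]]]' && python3 - <<'E'
from h import *
np.set_printoptions(precision=4,suppress=True)
C=cams();s=readout.get_state();p=s["tcp_pos"];print(p,s["wrist_force"])
v=p[:2]-[.6315,.0904];print(np.arctan2(v[1],v[0])-1.486)
c=C["scene"]
x,y=330,150
cv2.imwrite("pics/sw2.png",cv2.resize(np.clip(c["image"][y:y+120,x:x+120,::-1]*1.8,0,255).astype(np.uint8),None,fx=5,fy=5,interpolation=cv2.INTER_CUBIC))
E
```

```text
clock: 17.42
tcp_pos: [0.6326, 0.2205, 0.2064]
orientation: [-0.0, 0.713, 0.701, 0.0]
wrist_force: [-1.0, 1.3, -0.2]
finger_gap: 0.0342
grip_force: 0.3
clock: 18.05
tcp_pos: [0.6443, 0.2185, 0.2062]
orientation: [-0.0, 0.74, 0.672, -0.0]
wrist_force: [-1.4, 0.3, -0.7]
finger_gap: 0.0339
grip_force: 0.9
[0.6444 0.2184 0.2062] [-2.2113  1.195   0.8159]
-0.015881110948693156
```

View pics/sw2.png

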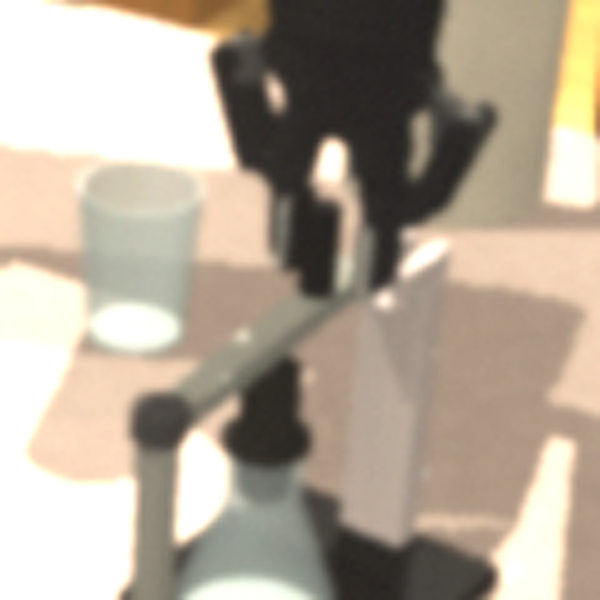

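The bar is over the stopper and the knob still rests on the trailing finger (2 N), so it's on the ball ramp. A few more millimetres.

The manual's scale: shifts go in units of 50 mm and turns go in units of 0.25 rad. Converting my numbers, 0.003 m is 0.06, 0.002 m is 0.04, 0.02 rad is 0.08.

```bash
for i in 1 2; do python3 nudge.py '[[[0,0.02,0],[0,0,0.04]],[[0,0.04,0],[0,0,0.06]],[[0,0.06,0],[0,0,0.08]],[[0,0.06,0],[0,0,0.08]]]'|egrep 'tcp|force'; done
```

```text
tcp_pos: [0.6482, 0.2176, 0.2064]
wrist_force: [-0.5, 0.9, 0.3]
grip_force: 0.3
tcp_pos: [0.651, 0.2175, 0.2065]
wrist_force: [0.5, -0.1, 0.4]
grip_force: 0.0
```

```bash
for i in 1 2 3; do python3 nudge.py '[[[0,0.02,0],[0,0,0]],[[0,0.03,0],[0,0,0]],[[0,0.03,0],[0,0,0]]]'|egrep 'tcp|force'; done
```

```text
tcp_pos: [0.6514, 0.2175, 0.2064]
wrist_force: [-4.1, 0.2, 4.0]
grip_force: 1.9
tcp_pos: [0.6516, 0.2175, 0.2063]
wrist_force: [-8.2, 1.3, 4.0]
grip_force: 4.1
tcp_pos: [0.6516, 0.2175, 0.2062]
wrist_force: [-12.7, 0.9, 5.3]
grip_force: 6.0
```

The bar is stiff against its stop, at an angle of about 0. I'll back off to centre, rise, retreat and check.

```bash
python3 nudge.py '[[[0,-0.12,0],[0,0,0]],[[0,-0.24,0],[0,0,0]],[[0,-0.24,0],[0,0,0]],[[0,-0.24,-0.4],[0,0,0]],[[0,-0.24,-1],[0,0,0]],[[0,-0.24,-1.8],[0,0,0]],[[-0.6,-1,-1.8],[0,0,0]],[[-1.6,-2,-1.8],[0,0,0]]]' && python3 nudge.py '[[[-0.8,-1,0],[0,0,0]],[[-1.8,-1.8,0],[0,0,0]],[[-2.8,-2.4,0],[0,0,0]],[[-3.8,-2.4,0],[0,0,0]],[[-4.4,-2.4,0],[0,0,0]],[[-4.4,-2.4,0],[0,0,0]]]' && python3 - <<'E'
from h import *
np.set_printoptions(precision=4,suppress=True)
C=cams()
s=cv2.cvtColor(C["scene"]["image"],cv2.COLOR_RGB2BGR);t=cv2.cvtColor(C["top"]["image"],cv2.COLOR_RGB2BGR)
def c(im,x,y,w,h,k): return cv2.resize(np.clip(im[y:y+h,x:x+w]*1.6,0,255).astype(np.uint8),(int(w*k),int(h*k)),interpolation=cv2.INTER_CUBIC)
o=np.zeros((600,800,3),np.uint8)
o[:600,:400]=c(s,345,180,80,120,5);o[:375,400:]=c(t,180,150,133,125,3)[:, :400] if 0 else cv2.resize(c(t,180,150,133,125,3),(400,375))
cv2.imwrite("pics/end.png",o)
for a in(0,.06,.13):
    th=1.486+a;e=lambda r,z:[.6315+r*np.cos(th),.0904+r*np.sin(th),z]
    print(a,proj(C["scene"],e(.13,.22)),proj(C["top"],e(.13,.22)))
E
```

```text
clock: 21.28
tcp_pos: [0.5525, 0.156, 0.2964]
orientation: [0.001, 0.753, 0.658, 0.001]
wrist_force: [0.4, -0.7, 1.8]
finger_gap: 0.0341
grip_force: 0.0
clock: 22.02
tcp_pos: [0.403, -0.0473, 0.2967]
orientation: [0.001, 0.755, 0.656, 0.0]
wrist_force: [-1.0, -0.0, -0.1]
finger_gap: 0.0337
grip_force: 0.0
0 [397.247  190.6896] [222.915  164.3151]
0.06 [394.2091 189.7117] [222.557  168.2687]
0.13 [390.562 188.678] [222.4527 172.9006]
```

View pics/end.png

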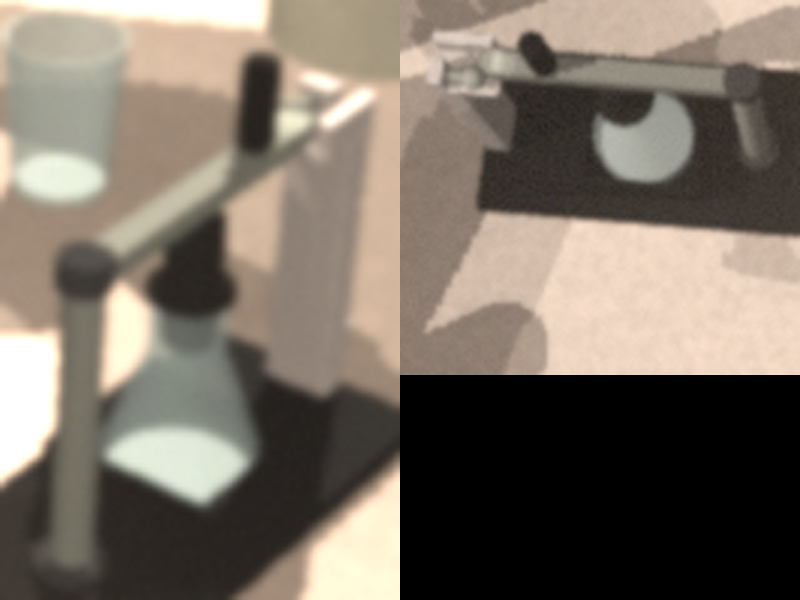

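The knob top is at scene (397.4,191.4) / top (223,164), which matches angle 0. The bar lies in the catch above the seated stopper, and nothing else has moved.

```bash
python3 -c "
from workcell import env, optics, ticket, readout
print(ticket.hand_in())"
```

```text
the job is handed in; nothing more can be done
None
```

The job is handed in at about 22 s on the robot's clock: the stopper is seated upright in the flask neck and released, and the keeper bar is home in its catch (the cameras put it at angle 0). No verdict came back from the hand-in.

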